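# Unlock a culture vial and hold it upright for inspection

### The job

A glass culture vial leans in the sloping bore of the small clamp stand, locked in by a flat steel keeper arm over its mouth. Turn the black bar knob on top of the stand counter-clockwise (seen from above) until it clicks over into its other rest position and the keeper stands clear, then draw the vial out of its bore and turn it upright, mouth up. Finish while still holding the vial in the gripper, upright and still, its foot at least 10 cm above the table and clear of the stand; leave the keeper swung out and do not disturb the other things on the table.

Things in the scene. Friction and masses are not known exactly. Their poses are not given: they have to be found in the camera images.
- holder: Clamp stand, fixed. Origin at table height; 150 x 84 x 8 mm base plate spans x -55 to 95, y -42 to 42 mm of its frame. z up; -x is its front, roughly towards the robot. A white block, 44 x 44 x 75 mm, leans 0.70 rad from vertical towards -x and has a round blind bore 26 mm wide, 65 mm deep. Behind it, at x 52 mm, y 0, a vertical post carries keeper and knob (z 141 to 183 mm).
- bore_floor (a point): Centre of the bore's floor, on the bore's axis. Site axes are those of the stand (z up); the bore's axis from here points along (-0.644, 0, 0.765) in the stand's frame; the block's top face is 65 mm along it.
- vial: The vial leaning in the stand (similar ones upright in a rack at the left are not part of the job): plain glass cylinder, 24 mm across, 129 mm long, 40 to 80 g, brown medium, strip of tape. Origin: centre of its foot; z runs along it to the mouth. At first it stands on the bore's floor, 64 mm of it out of the block; sound to grip firmly (40 N).
- vial_mouth (a point): Centre of the vial's mouth (its upper end), 129 mm along z from the foot; axes as the vial's.
- keeper (a joint): Angle of knob with keeper about the vertical post, rad, growing counter-clockwise from above. 0 = locked, on a stop: arm to the stand's front, over the vial's mouth. A sprung over-centre strut resists with about 0.15 N m at first, falling to nothing at 0.65; beyond, it throws the knob on to its other stop at 1.3, the arm out at the stand's -y side, clear of the vial.
- knob_grip (a point): Centre of the black bar knob, on its vertical axis (z up; turns with it). Bar: 46 mm along the point's x, 14 mm thick along its y (grip across this), from 14 mm below to 14 mm above the point. Below it a round hub 24 mm wide and, 20 to 26 mm below the point, the keeper arm, a flat bar 14 mm wide reaching 118 mm along the point's -x.
- keeper_tip (a point): On the keeper arm, near its free end, 108 mm from the knob's axis, at the arm's underside; about 4 mm above the vial's highest edge when locked.
- petri_dish: Bystander: clear round dish, 68 mm wide, 18 mm high, on the table at the stand's +y side. Origin: centre of its underside.
- eraser: Bystander: small block eraser, 18 x 40 x 13 mm, on the table at the stand's -y side. Origin: centre of its underside.
- tally_counter: Bystander: grey hand counter, 52 x 71 x 28 mm. Origin: centre of its underside.
- sticky_notes: Bystander: pad of notes, 51 x 51 x 20 mm. Origin: centre of its underside.
- jar_0: Bystander: small lidded jar, 47 mm wide, 56 mm high. Origin: centre of its underside.
- marker: Bystander: marker pen lying on the table, 126 mm long, 18 mm thick. Origin: centre of its underside.
There are look-alikes about, which are no part of the job. Leave any red look-alike of the vial alone.

How it is judged:
On the way, in this order (a step that is already met when the one before it is completed fails the run):
1. the knob has clicked over and stands at its other rest position while the vial is still in its bore (value of joint keeper above 1.1 rad and distance between vial and bore_floor below 0.03 m), for 0.2 s.
2. the vial is out of the bore, in the gripper (distance between vial and bore_floor above 0.07 m and contact force between vial and the fingers above 0.5 N), for 0.1 s.
At the end, for the whole second after the job is handed in: The gripper holds the vial, mouth up and within 0.2 rad (11 deg) of upright, at rest, its foot more than 0.10 m above the table, not touching the stand; the keeper stands beyond 1.1 rad (released) (height (world z) of vial above 0.1 m and angle between vial's own z axis and vertical below 0.2 rad and height (world z) of vial_mouth above 0.2 m and linear speed of vial below 0.03 m/s and angular speed of vial below 0.2 rad/s and contact force between vial and the fingers above 0.5 N and contact force between vial and holder below 0.1 N and value of joint keeper above 1.1 rad); the arm keeps its last pose, push and grip.
It fails at once if a bystander was shoved more than 3 cm (distance of any of petri_dish, eraser, tally_counter, sticky_notes, jar_0, marker from where it was at the start of the episode above 0.03 m).
It also fails if it takes over 48 s, if anything falls off the work surface, if the arm or the gripper's body presses on something with over 40 N, if the wrist force passes 120 N, or if a joint passes its speed limit or range.

### The arm

A 7-joint arm with a two-finger parallel gripper is mounted at the origin on a cart in front of the work surface, level with it; the furniture and walls round the work are solid. World frame = base frame: x ahead of the robot, y to its left, z up, the work surface at z = 0. Lengths are in m, angles in rad, forces in N, time in s.
With the tool pointing down it reaches from about 0.425 to 0.925 m from the base axis. Payload 6.8 kg.
Tool frame: the origin (TCP) lies on the centre line of the jaws, within the pads' length; the fingertips stand 19 mm ahead of it and the grasp point (between the pads) is the TCP (tcp_to_tips is the distance from the TCP to the fingertips, in m); x points along the fingers, y is the direction in which the jaws open and shut, and the axes are right-handed (so a half turn about x gives the same grasp; the last joint's range is limited). The gripper opens to 85 mm and grips with 20 to 120 N. Pads are 22 mm wide; open, the fingers measure 114 mm over their backs; the gripper's body (76 mm by 85 mm) begins 54 mm behind the grasp point. The pads swing forward as they close: fully open they stand 13 mm farther back than shut.
Start: joints at [-1.445, 0.477, 0.022, 1.555, -0.011, 1.109, -0.083], TCP at [0.156, 0.657, 0.25] pointing down, gripper open.
Joint ranges: [-2.96, 2.96], [-0.34, 2.1], [-1.41, 1.46], [0.24, 2.44], [-1.37, 4.51], [0.17, 1.92], [-2.96, 2.96]. Speed limits (rad/s): [2.39, 2.39, 3.14, 3.14, 3.14, 3.14, 3.14].

### API

Orientations are given as a unit quaternion [w, x, y, z].
In Python, from station import get_obs, read_camera, hand_in, spot_in, cut_out, tcp_to_tips gives the robot as it stands.
- The arm moves only by the shell command python3 -m jog 'ROWS' [FORCE]. ROWS is JSON, a list of rows, each an object of numbers: "gripper": the closure, from 0 (fully open) to 1 (shut); "dx", "dy", "dz": the shift along the world's x, y, z in m; "rx", "ry", "rz": the turn, a rotation vector about the world's x, y, z in degrees. In form: [{"gripper": .., "dx": .., "dy": .., "dz": .., "rx": .., "ry": .., "rz": ..}, ...]. A call has 1 to 10 rows; each row is the pose to reach, as a shift and turn from the pose commanded when the call began; what a row does not reach only later rows make up. A row lasts 1/10 s, in which the tool goes at most 50 mm and 8.59 degrees, less where a joint would pass 70% of its speed; a pose out of reach is approached as far as the arm can. A call with a gripper value outside its range is refused whole. The fingers move at their own pace and stop on an object; FORCE is the grip in N (left out, the last holds). Time passes only in rows, so rows that repeat a pose let the fingers close. It gives the time, the measured TCP pose, the force and the opening at its end, in the units of the state.
- get_obs(): the state, without advancing time (a new reading comes with each control period).
- read_camera(name): name is "scene" or "side" or "wrist"; returns a dict with "pixels" (400x640x3 uint8, blue, green, red), "range_z" (400x640 float32, m along the optical axis (not along the pixel's ray), 0 where there is no reading), "camera_matrix" (3x3 intrinsics, pixels), "cam_to_world" (4x4, takes a point from camera to world coordinates). Camera axes: x right, y down, z forward; pixel columns grow to the right and rows downward; lengths in m; the calibration is good to about 2 mm. A picture is of the moment at which its call begins.
- hand_in(): hands the job in, once; it reports no verdict.
Trained networks look in the newest picture that a camera, given by its name, has taken for a name from the list of things; names that differ only in an ending like _2 or _b are one class to them, and where a whole thing is asked for, a point or a joint stands for the part that bears it (a point fixed in the world has none). Each returns a list of dicts, best first, with "conf" (0 to 1); they miss things now and then, are a little off and sometimes report something else, mostly with a low value. They report only what shows in the picture. A call takes as long as a camera call. They do not tell look-alikes from the thing itself.
- spot_in(camera, label): "box" ([centre column, centre row, width, height] in pixels, round what is visible of it).
- cut_out(camera, label): "mask" (400x640 bool, what is visible of it) and "box" ([centre column, centre row, width, height] in pixels, round what is visible of it).
The state is a dict: "t": time; "q": joint angles; "joint_vel": joint speeds; "joint_torque": joint torques, N m; "eef_pos": TCP position; "tool_rot": TCP orientation; "contact_force": force on the tool from outside, world axes, zero at the start; "torque": the same for the moment, N m; "gripper_width": opening from 0.0 (shut) to 1.0 (fully open).
Only numpy, scipy, OpenCV 4.12 (cv2) and the standard library are available. Lean on these libraries where they do the work, as an engineer would, in place of code of your own. Each camera call takes 0.05 s, during which the arm holds its last target. There are 200 camera calls.

## Working session

There is one attempt and no reset: what is moved stays moved. The work goes in short steps, Python scripts to look and compute and a shell command to move; the robot and the scene stay as the last step left them, time stands still between calls to the robot, and variables do not carry over. Pictures are saved under pics/ and viewed, about 8 in all and at most 12, crops included, and the job is handed in when it is done.

```bash
mkdir -p pics; ls; cat > h.py <<'E'
import numpy as np, cv2
from station import *
def world(c,u,v,z=None):
    K=c["camera_matrix"];T=c["cam_to_world"]
    z=c["range_z"][v,u] if z is None else z
    p=np.stack([(u-K[0,2])/K[0,0]*z,(v-K[1,2])/K[1,1]*z,z],-1)
    return p@T[:3,:3].T+T[:3,3]
def proj(c,p):
    K=c["camera_matrix"];T=c["cam_to_world"]
    q=(np.asarray(p)-T[:3,3])@T[:3,:3]
    return q[...,:2]/q[...,2:]*[K[0,0],K[1,1]]+[K[0,2],K[1,2]]
E
python3 - <<'E'
from h import *
for n in ["scene","side"]:
    c=read_camera(n); np.savez(n+"0.npz",**c); cv2.imwrite(f"pics/{n}0.png",c["pixels"])
    print(n,c["cam_to_world"][:3,3].round(2))
    for l in ["holder","vial","knob_grip","keeper","petri_dish","eraser","tally_counter","sticky_notes","jar_0","marker"]:
        for d in cut_out(n,l)[:3]:
            v,u=np.nonzero(d["mask"]&(c["range_z"]>0))
            if len(u): print(l,round(d["conf"],2),np.round(d["box"]),np.median(world(c,u,v),0).round(3))
print(get_obs())
E
```

```text
pics
scene [1.14 0.13 1.04]
holder 0.92 [318. 241.  30.  84.] [0.657 0.04  0.012]
vial 0.77 [310. 192.  35.  32.] [ 0.439 -0.014  0.023]
vial 0.72 [314. 226.  17.  52.] [0.651 0.034 0.15 ]
knob_grip 0.68 [315. 221.  14.  50.] [0.654 0.035 0.15 ]
keeper 0.24 [281. 252.  13.  10.] [ 0.637 -0.054  0.012]
petri_dish 0.86 [359. 250.  27.  25.] [0.606 0.147 0.019]
petri_dish 0.68 [315. 224.  19.  52.] [0.652 0.034 0.15 ]
tally_counter 0.34 [359. 321.  24.  26.] [0.801 0.167 0.056]
jar_0 0.94 [359. 322.  23.  24.] [0.8   0.167 0.056]
side [0.5  1.05 0.86]
holder 0.6 [296. 222.  59.  72.] [0.639 0.048 0.049]
vial 0.71 [365. 231.  38.  31.] [ 0.437 -0.007  0.021]
vial 0.51 [314. 212.  22.  19.] [0.578 0.036 0.112]
knob_grip 0.66 [295. 202.  54.  19.] [0.652 0.043 0.15 ]
knob_grip 0.37 [294. 221.  57.  70.] [0.641 0.047 0.044]
keeper 0.61 [294. 200.  58.  22.] [0.651 0.043 0.15 ]
petri_dish 0.56 [300. 270.  24.  20.] [0.601 0.155 0.018]
tally_counter 0.83 [382. 306.  17.  22.] [0.403 0.268 0.025]
tally_counter 0.68 [311. 213.  25.  17.] [0.58  0.036 0.111]
jar_0 0.78 [218. 269.  25.  30.] [0.789 0.182 0.046]
{'t': 1.1, 'q': array([-1.44512662,  0.47696351,  0.02237173,  1.55541138, -0.011462  ,
        1.10931067, -0.08307706]), 'joint_vel': array([ 0.00191851,  0.00018102,  0.00014636,  0.00130583, -0.00099683,
        0.00111908, -0.00065542]), 'joint_torque': array([ 1.20717837e-04, -5.96323872e+01,  1.60689041e+00, -2.81550264e+01,
        1.26124208e-02,  1.75317153e-03,  1.54235558e-06]), 'eef_pos': array([0.1563509 , 0.65665108, 0.25032704]), 'tool_rot': array([ 0.7022866 ,  0.08245906,  0.70228102, -0.08243422]), 'contact_force': array([-0.40658185,  0.29247934,  0.0517821 ]), 'torque': array([-0.03861589, -0.02884633, -0.0055983 ]), 'gripper_width': 1.0041992905230273}
```

```bash
python3 - <<'E'
import cv2,numpy as np
a=cv2.imread("pics/scene0.png")[130:350,190:450];b=cv2.imread("pics/side0.png")[150:350,180:460]
cv2.imwrite("pics/a.png",cv2.resize(a,None,fx=2.7,fy=2.7,interpolation=cv2.INTER_CUBIC))
cv2.imwrite("pics/b.png",cv2.resize(b,None,fx=2.8,fy=2.8,interpolation=cv2.INTER_CUBIC))
E
```

```text
(no output)
```

View pics/a.png

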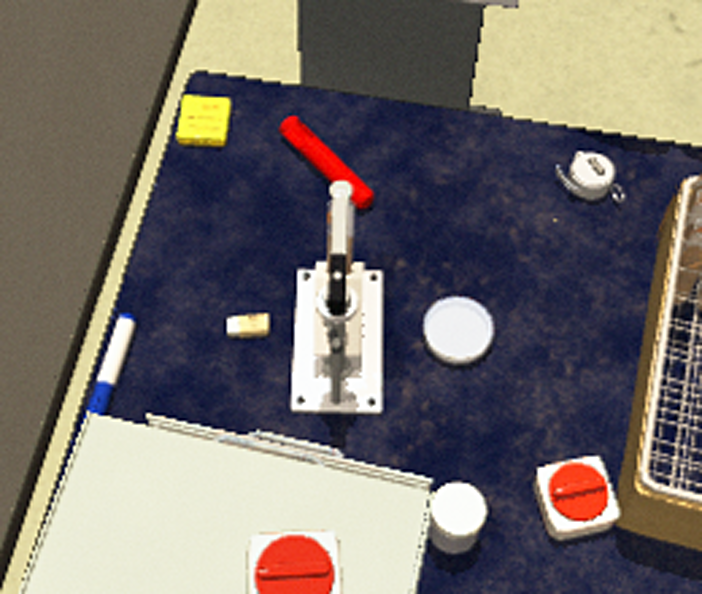

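View pics/b.png

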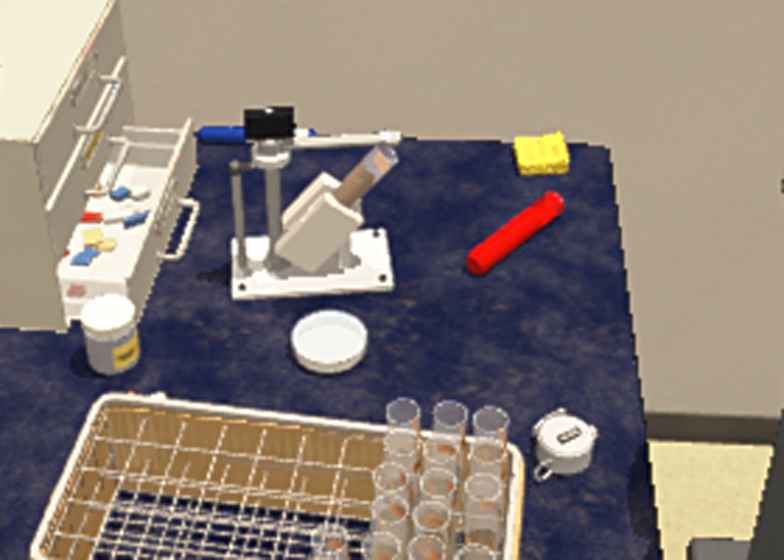

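The candidates for the vial are the vial in the stand (side ≈315,210), the red cylinder (scene 310,190) and the upright rack vials (side ≈330,310). I choose the one in the stand. For the knob, the black bar (scene 315,234; side 276,194) is the right one, and the red knobs are decoys. Next I'll measure the stand.

```bash
python3 - <<'E'
from h import *
V,U=np.mgrid[0:400,0:640]
for n in ["scene","side"]:
    c=dict(np.load(n+"0.npz")); W=world(c,U,V); px=c["pixels"].astype(int)
    near=(abs(W[...,0]-.63)<.14)&(abs(W[...,1]-.04)<.08)
    k=near&(W[...,2]>.12)&(px.max(-1)<70)
    P=W[k]; top=P[P[:,2]>.172]
    print(n,"black",len(P),P.min(0).round(3),P.max(0).round(3),"top",len(top), top.mean(0).round(4) if len(top) else 0)
    if len(top)>5: (cx,sz,a)=cv2.minAreaRect(top[:,:2].astype(np.float32)*1000);print(cx,sz,a)
    arm=near&(W[...,2]>.135)&(px.min(-1)>90)&(W[...,2]<.172)
    P=W[arm];print("arm",len(P),P.min(0).round(3),P.max(0).round(3)); 
    if len(P)>10: d=cv2.fitLine(P[:,:2].astype(np.float32),cv2.DIST_HUBER,0,.01,.01).ravel();print(d)
    b=near&(W[...,2]>.003)&(W[...,2]<.014)&(px.min(-1)>110); b=cv2.morphologyEx(b.astype(np.uint8),cv2.MORPH_OPEN,np.ones((2,2)))>0
    P=W[b];print("base",len(P),cv2.minAreaRect(P[:,:2].astype(np.float32)*1000))
    f=(W[...,0]>.7)&(W[...,0]<.95)&(W[...,1]>-.2)&(W[...,1]<.12)&(W[...,2]>.03)
    for x in np.arange(.7,.95,.04):
        g=f&(abs(W[...,0]-x)<.02)
        if g.sum(): print("cab",x.round(2),np.percentile(W[g][:,2],[50,99]).round(3),W[g][:,1].max().round(2))
E
```

```text
scene black 129 [0.645 0.031 0.121] [0.701 0.05  0.187] top 100 [0.6684 0.0408 0.1823]
(665.9736328125, 39.295536041259766) (41.39218521118164, 13.208765983581543) 10.474888801574707
arm 274 [0.546 0.013 0.135] [0.685 0.057 0.165]
[0.9914113  0.13078082 0.6220168  0.03226981]
base 983 ((854.2205810546875, 58.55431365966797), (593.1121215820312, 114.45086669921875), 9.270528793334961)
cab 0.7 [0.088 0.127] 0.05
cab 0.74 [0.031 0.034] 0.06
cab 0.78 [0.069 0.074] 0.12
cab 0.82 [0.215 0.219] 0.12
cab 0.86 [0.216 0.22 ] 0.12
cab 0.9 [0.217 0.25 ] 0.12
cab 0.94 [0.217 0.259] 0.12
side black 199 [0.64  0.032 0.12 ] [0.699 0.052 0.185] top 104 [0.661  0.0446 0.1801]
(661.9046630859375, 44.13518524169922) (43.0762939453125, 16.55485725402832) 15.773324012756348
arm 307 [0.546 0.014 0.135] [0.679 0.06  0.165]
[0.97305787 0.23056102 0.61741537 0.03857404]
base 813 ((558.7696533203125, 519.2386474609375), (148.88278198242188, 1056.9984130859375), 8.083206176757812)
cab 0.74 [0.031 0.034] 0.06
cab 0.78 [0.057 0.073] 0.12
cab 0.82 [0.156 0.217] 0.12
cab 0.86 [0.216 0.219] 0.12
cab 0.9 [0.217 0.254] 0.12
cab 0.94 [0.218 0.258] 0.12
```

```bash
python3 - <<'E'
from h import *
from scipy.spatial.transform import Rotation as R
o=get_obs();q=o["tool_rot"];M=R.from_quat(q,scalar_first=True).as_matrix();print(M.round(3))
print("y yaw",np.degrees(np.arctan2(M[1,1],M[0,1])))
print(tcp_to_tips, np.array([.60,.03,.33])-o["eef_pos"])
E
```

```text
[[ 0.     0.232  0.973]
 [ 0.     0.973 -0.232]
 [-1.     0.     0.   ]]
y yaw 76.60848932883378
0.019 [ 0.4436491  -0.62665108  0.07967296]
```

```bash
python3 -m jog '[{"gripper":0,"dz":0.05},{"gripper":0,"dx":0.03,"dy":-0.03,"dz":0.08,"rz":3},{"gripper":0,"dx":0.06,"dy":-0.065,"dz":0.09,"rz":6},{"gripper":0,"dx":0.09,"dy":-0.1,"dz":0.09,"rz":9},{"gripper":0,"dx":0.125,"dy":-0.135,"dz":0.09,"rz":12},{"gripper":0,"dx":0.16,"dy":-0.17,"dz":0.09,"rz":15},{"gripper":0,"dx":0.195,"dy":-0.205,"dz":0.09,"rz":18},{"gripper":0,"dx":0.23,"dy":-0.24,"dz":0.09,"rz":21},{"gripper":0,"dx":0.26,"dy":-0.275,"dz":0.09,"rz":22},{"gripper":0,"dx":0.29,"dy":-0.31,"dz":0.09,"rz":22}]'
python3 -m jog '[{"gripper":0,"dx":0.02,"dy":-0.045},{"gripper":0,"dx":0.04,"dy":-0.09},{"gripper":0,"dx":0.06,"dy":-0.135},{"gripper":0,"dx":0.08,"dy":-0.18},{"gripper":0,"dx":0.1,"dy":-0.22},{"gripper":0,"dx":0.12,"dy":-0.26},{"gripper":0,"dx":0.14,"dy":-0.29},{"gripper":0,"dx":0.15,"dy":-0.317},{"gripper":0,"dx":0.15,"dy":-0.317},{"gripper":0,"dx":0.15,"dy":-0.317}]'
python3 - <<'E'
from h import *
c=read_camera("wrist");np.savez("w1.npz",**c);cv2.imwrite("pics/w1.png",c["pixels"])
print(get_obs()["q"].round(3),get_obs()["t"])
V,U=np.mgrid[0:400,0:640];W=world(c,U,V);px=c["pixels"].astype(int)
near=(abs(W[...,0]-.66)<.06)&(abs(W[...,1]-.04)<.05)
k=near&(W[...,2]>.165)&(W[...,2]<.2)
P=W[k];print(len(P))
if len(P): print(P.mean(0),P[:,2].max(),cv2.minAreaRect(P[:,:2].astype(np.float32)*1000))
for l in ["vial","knob_grip","keeper","holder"]:
  for d in cut_out("wrist",l)[:3]: print(l,round(d["conf"],2),np.round(d["box"]))
E
```

```text
[-1.445  0.477  0.022  1.555 -0.012  1.109 -0.083] 1.15
0$[0]: bad value
$[0]: bad value
```

View pics/w1.png

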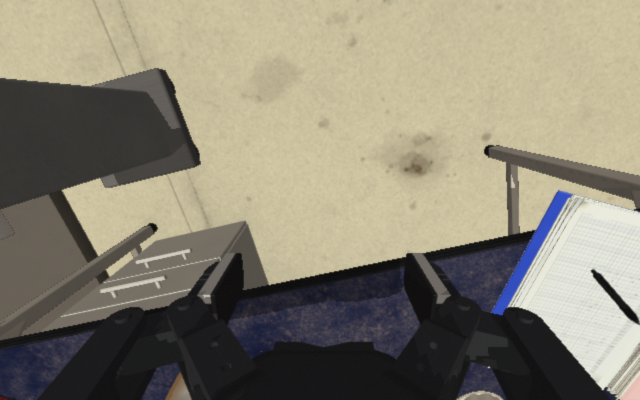

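The moves were refused because every row needs all seven keys. The picture therefore only shows the start view: floor and table edge, with the fingers at the bottom. I'll resend with full rows.

```bash
python3 -m jog '[{"gripper":0,"dx":0,"dy":0,"dz":0.05,"rx":0,"ry":0,"rz":0},{"gripper":0,"dx":0.03,"dy":-0.03,"dz":0.08,"rx":0,"ry":0,"rz":3},{"gripper":0,"dx":0.06,"dy":-0.065,"dz":0.09,"rx":0,"ry":0,"rz":6},{"gripper":0,"dx":0.09,"dy":-0.1,"dz":0.09,"rx":0,"ry":0,"rz":9},{"gripper":0,"dx":0.125,"dy":-0.135,"dz":0.09,"rx":0,"ry":0,"rz":12},{"gripper":0,"dx":0.16,"dy":-0.17,"dz":0.09,"rx":0,"ry":0,"rz":15},{"gripper":0,"dx":0.195,"dy":-0.205,"dz":0.09,"rx":0,"ry":0,"rz":18},{"gripper":0,"dx":0.23,"dy":-0.24,"dz":0.09,"rx":0,"ry":0,"rz":21},{"gripper":0,"dx":0.26,"dy":-0.275,"dz":0.09,"rx":0,"ry":0,"rz":22},{"gripper":0,"dx":0.29,"dy":-0.31,"dz":0.09,"rx":0,"ry":0,"rz":22}]' && 
python3 -m jog '[{"gripper":0,"dx":0.02,"dy":-0.045,"dz":0,"rx":0,"ry":0,"rz":0},{"gripper":0,"dx":0.04,"dy":-0.09,"dz":0,"rx":0,"ry":0,"rz":0},{"gripper":0,"dx":0.06,"dy":-0.135,"dz":0,"rx":0,"ry":0,"rz":0},{"gripper":0,"dx":0.08,"dy":-0.18,"dz":0,"rx":0,"ry":0,"rz":0},{"gripper":0,"dx":0.1,"dy":-0.22,"dz":0,"rx":0,"ry":0,"rz":0},{"gripper":0,"dx":0.12,"dy":-0.26,"dz":0,"rx":0,"ry":0,"rz":0},{"gripper":0,"dx":0.14,"dy":-0.29,"dz":0,"rx":0,"ry":0,"rz":0},{"gripper":0,"dx":0.15,"dy":-0.317,"dz":0,"rx":0,"ry":0,"rz":0},{"gripper":0,"dx":0.15,"dy":-0.317,"dz":0,"rx":0,"ry":0,"rz":0},{"gripper":0,"dx":0.15,"dy":-0.317,"dz":0,"rx":0,"ry":0,"rz":0}]'
cat > look.py <<'E'
from h import *
import sys
c=read_camera("wrist");np.savez(sys.argv[1]+".npz",**c);cv2.imwrite(f"pics/{sys.argv[1]}.png",c["pixels"])
print(get_obs()["q"].round(3),get_obs()["t"],c["cam_to_world"].round(3))
V,U=np.mgrid[0:400,0:640];W=world(c,U,V);px=c["pixels"].astype(int)
near=(abs(W[...,0]-.66)<.06)&(abs(W[...,1]-.04)<.05)
k=near&(W[...,2]>.165)&(W[...,2]<.2)
P=W[k];print(len(P))
if len(P): print(P.mean(0),P[:,2].max(),cv2.minAreaRect(P[:,:2].astype(np.float32)*1000))
for l in ["vial","knob_grip","keeper","holder"]:
  for d in cut_out("wrist",l)[:3]: print(l,round(d["conf"],2),np.round(d["box"]))
E
python3 look.py w2
```

```text
t: 2.35
eef_pos: [0.4476, 0.3449, 0.3406]
tool_rot: [0.705, -0.053, 0.705, 0.053]
contact_force: [0.7, 0.3, 0.4]
gripper_width: 0.999
t: 3.35
eef_pos: [0.5964, 0.0291, 0.3402]
tool_rot: [0.705, -0.052, 0.705, 0.053]
contact_force: [0.6, 0.3, 0.2]
gripper_width: 1.001
[-0.438  0.284  0.358  1.656 -0.105  1.221  1.665] 3.4 [[-0.15   0.939  0.309  0.517]
 [ 0.989  0.142  0.046  0.017]
 [-0.     0.312 -0.95   0.464]
 [ 0.     0.     0.     1.   ]]
500
[0.65846197 0.03832133 0.18190491] 0.18579993929182737 ((662.3246459960938, 38.895389556884766), (46.17368698120117, 12.641129493713379), 8.612105369567871)
vial 0.67 [323. 161.  20.  32.]
vial 0.56 [310.  43.  77.  86.]
knob_grip 0.88 [325. 199.  31. 126.]
keeper 0.96 [323. 202.  31. 128.]
holder 0.93 [323. 200.  47. 131.]
```

View pics/w2.png

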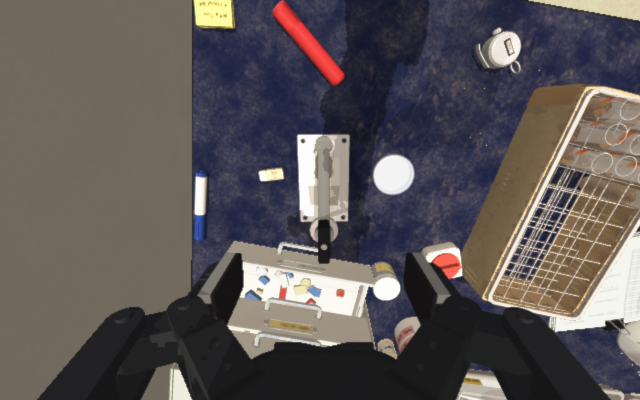

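The wrist picture (4th view) shows the stand with the keeper over the vial mouth at (323,145) and the knob at (324,240). The red cylinder lies apart from it at (308,42). From this pose joint 7 would run out of range during the CCW turn, so I'll turn the wrist by -180° on the way to above the knob.

```bash
python3 -m jog '[{"gripper":0,"dx":0,"dy":0,"dz":0,"rx":0,"ry":0,"rz":-8.5},{"gripper":0,"dx":0.01,"dy":0,"dz":0,"rx":0,"ry":0,"rz":-17},{"gripper":0,"dx":0.02,"dy":0,"dz":0,"rx":0,"ry":0,"rz":-25.5},{"gripper":0,"dx":0.03,"dy":0,"dz":0,"rx":0,"ry":0,"rz":-34},{"gripper":0,"dx":0.04,"dy":0,"dz":0,"rx":0,"ry":0,"rz":-42.5},{"gripper":0,"dx":0.05,"dy":0,"dz":0,"rx":0,"ry":0,"rz":-51},{"gripper":0,"dx":0.06,"dy":0.01,"dz":0,"rx":0,"ry":0,"rz":-59.5},{"gripper":0,"dx":0.067,"dy":0.01,"dz":0,"rx":0,"ry":0,"rz":-68},{"gripper":0,"dx":0.067,"dy":0.011,"dz":0,"rx":0,"ry":0,"rz":-76.5},{"gripper":0,"dx":0.067,"dy":0.011,"dz":0,"rx":0,"ry":0,"rz":-85}]' && 
python3 -m jog '[{"gripper":0,"dx":0,"dy":0,"dz":0,"rx":0,"ry":0,"rz":-8.5},{"gripper":0,"dx":0,"dy":0,"dz":0,"rx":0,"ry":0,"rz":-17},{"gripper":0,"dx":0,"dy":0,"dz":0,"rx":0,"ry":0,"rz":-25.5},{"gripper":0,"dx":0,"dy":0,"dz":0,"rx":0,"ry":0,"rz":-34},{"gripper":0,"dx":0,"dy":0,"dz":0,"rx":0,"ry":0,"rz":-42.5},{"gripper":0,"dx":0,"dy":0,"dz":0,"rx":0,"ry":0,"rz":-51},{"gripper":0,"dx":0,"dy":0,"dz":0,"rx":0,"ry":0,"rz":-59.5},{"gripper":0,"dx":0,"dy":0,"dz":-0.01,"rx":0,"ry":0,"rz":-68},{"gripper":0.3,"dx":0,"dy":0,"dz":-0.03,"rx":0,"ry":0,"rz":-76.5},{"gripper":0.3,"dx":0,"dy":0,"dz":-0.05,"rx":0,"ry":0,"rz":-85}]' && 
python3 -m jog '[{"gripper":0.4,"dx":0,"dy":0,"dz":-0.01,"rx":0,"ry":0,"rz":-8.5},{"gripper":0.4,"dx":0,"dy":0,"dz":-0.02,"rx":0,"ry":0,"rz":-10},{"gripper":0.4,"dx":0,"dy":0,"dz":-0.03,"rx":0,"ry":0,"rz":-10},{"gripper":0.4,"dx":0,"dy":0,"dz":-0.03,"rx":0,"ry":0,"rz":-10}]'
python3 look.py w3
```

```text
t: 4.6
eef_pos: [0.6634, 0.042, 0.3401]
tool_rot: [0.555, 0.438, 0.555, -0.438]
contact_force: [-0.4, 0.2, -0.5]
gripper_width: 0.998
t: 5.6
eef_pos: [0.6634, 0.0419, 0.29]
tool_rot: [0.113, 0.698, 0.113, -0.698]
contact_force: [0.1, 1.1, -0.5]
gripper_width: 0.708
t: 6.0
eef_pos: [0.6627, 0.0413, 0.259]
tool_rot: [-0.054, -0.704, -0.054, 0.706]
contact_force: [0.5, -0.6, 0.1]
gripper_width: 0.603
[-0.793  0.638  0.997  1.616 -0.566  1.204 -1.094] 6.05 [[ 0.155 -0.938 -0.31   0.742]
 [-0.988 -0.147 -0.049  0.053]
 [ 0.     0.314 -0.949  0.383]
 [ 0.     0.     0.     1.   ]]
1074
[0.66635317 0.03930235 0.18233839] 0.18620537590763847 ((663.3550415039062, 38.78337860107422), (45.29512405395508, 13.978570938110352), 8.98592758178711)
vial 0.94 [339. 312.  67.  59.]
vial 0.76 [326. 263.  22.  59.]
knob_grip 0.91 [327. 246.  42. 134.]
keeper 0.87 [328. 247.  38. 134.]
holder 0.62 [326. 224.  61. 180.]
holder 0.39 [485. 158.  45.  94.]
```

View pics/w3.png

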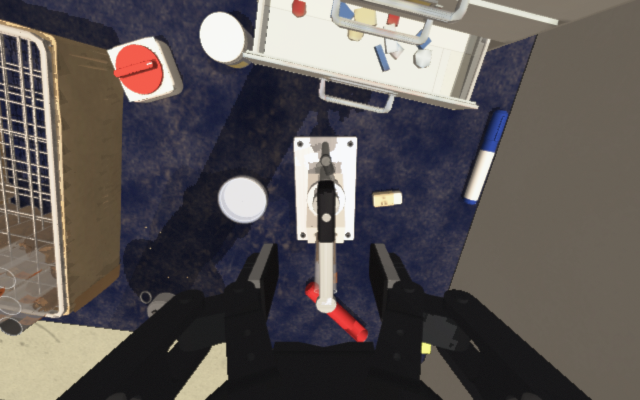

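Fifth view: the knob bar is at (327,210), lined up between the jaws, and the arm points at (326,305). The knob centre reads (0.663, 0.039). I'll descend, grip and turn.

```bash
python3 -m jog '[{"gripper":0.4,"dx":0.001,"dy":-0.002,"dz":-0.03,"rx":0,"ry":0,"rz":0},{"gripper":0.4,"dx":0.001,"dy":-0.002,"dz":-0.055,"rx":0,"ry":0,"rz":0},{"gripper":0.4,"dx":0.001,"dy":-0.002,"dz":-0.07,"rx":0,"ry":0,"rz":0},{"gripper":0.5,"dx":0.001,"dy":-0.002,"dz":-0.08,"rx":0,"ry":0,"rz":0},{"gripper":0.7,"dx":0.001,"dy":-0.002,"dz":-0.081,"rx":0,"ry":0,"rz":0},{"gripper":1,"dx":0.001,"dy":-0.002,"dz":-0.081,"rx":0,"ry":0,"rz":0},{"gripper":1,"dx":0.001,"dy":-0.002,"dz":-0.081,"rx":0,"ry":0,"rz":0},{"gripper":1,"dx":0.001,"dy":-0.002,"dz":-0.081,"rx":0,"ry":0,"rz":0},{"gripper":1,"dx":0.001,"dy":-0.002,"dz":-0.081,"rx":0,"ry":0,"rz":0}]' 50; python3 -c "
from station import *
print(get_obs()['torque'],get_obs()['q'].round(2))"
```

```text
t: 7.15
eef_pos: [0.6647, 0.0395, 0.1801]
tool_rot: [0.053, 0.705, 0.054, -0.705]
contact_force: [-3.1, 3.4, 4.8]
gripper_width: 0.147
[0.63910546 0.6106737  0.21755405] [-0.75  0.71  0.93  1.69 -0.64  1.07 -1.04]
```

```bash
python3 -m jog '[{"gripper":1,"dx":0,"dy":0,"dz":0,"rx":0,"ry":0,"rz":5},{"gripper":1,"dx":0,"dy":0,"dz":0,"rx":0,"ry":0,"rz":10},{"gripper":1,"dx":0,"dy":0,"dz":0,"rx":0,"ry":0,"rz":15},{"gripper":1,"dx":0,"dy":0,"dz":0,"rx":0,"ry":0,"rz":20},{"gripper":1,"dx":0,"dy":0,"dz":0,"rx":0,"ry":0,"rz":25}]' 60; python3 -c "
from station import *
print(get_obs()['torque'],get_obs()['q'].round(2))"
python3 -m jog '[{"gripper":1,"dx":0,"dy":0,"dz":0,"rx":0,"ry":0,"rz":5},{"gripper":1,"dx":0,"dy":0,"dz":0,"rx":0,"ry":0,"rz":10},{"gripper":1,"dx":0,"dy":0,"dz":0,"rx":0,"ry":0,"rz":15},{"gripper":1,"dx":0,"dy":0,"dz":0,"rx":0,"ry":0,"rz":20},{"gripper":1,"dx":0,"dy":0,"dz":0,"rx":0,"ry":0,"rz":25},{"gripper":1,"dx":0,"dy":0,"dz":0,"rx":0,"ry":0,"rz":30},{"gripper":1,"dx":0,"dy":0,"dz":0,"rx":0,"ry":0,"rz":36},{"gripper":1,"dx":0,"dy":0,"dz":0,"rx":0,"ry":0,"rz":42},{"gripper":1,"dx":0,"dy":0,"dz":0,"rx":0,"ry":0,"rz":48},{"gripper":1,"dx":0,"dy":0,"dz":0,"rx":0,"ry":0,"rz":48}]'; python3 -c "
from station import *
print(get_obs()['torque'],get_obs()['q'].round(2))"
```

```text
t: 7.65
eef_pos: [0.6645, 0.04, 0.1801]
tool_rot: [0.205, 0.677, 0.207, -0.676]
contact_force: [-3.2, 6.7, 5.3]
gripper_width: 0.15
[ 0.95082044  0.76002595 -0.15646758] [-0.7   0.67  0.82  1.68 -0.55  1.04 -0.67]
t: 8.65
eef_pos: [0.6636, 0.0407, 0.1801]
tool_rot: [0.462, 0.535, 0.464, -0.534]
contact_force: [-7.3, 6.9, 6.2]
gripper_width: 0.154
[1.2471451  1.26383098 0.16232959] [-0.57  0.6   0.61  1.68 -0.39  1.    0.03]
```

```bash
python3 -m jog '[{"gripper":0.5,"dx":0,"dy":0,"dz":0,"rx":0,"ry":0,"rz":0},{"gripper":0.5,"dx":0,"dy":0,"dz":0,"rx":0,"ry":0,"rz":0},{"gripper":0.5,"dx":0,"dy":0,"dz":0.01,"rx":0,"ry":0,"rz":0},{"gripper":0.5,"dx":0,"dy":0,"dz":0.04,"rx":0,"ry":0,"rz":0},{"gripper":0.3,"dx":0,"dy":0,"dz":0.08,"rx":0,"ry":0,"rz":-6},{"gripper":0.3,"dx":-0.02,"dy":0,"dz":0.12,"rx":0,"ry":0,"rz":-14},{"gripper":0.3,"dx":-0.05,"dy":0,"dz":0.14,"rx":0,"ry":0,"rz":-22},{"gripper":0.3,"dx":-0.08,"dy":-0.005,"dz":0.14,"rx":0,"ry":0,"rz":-30},{"gripper":0.3,"dx":-0.11,"dy":-0.01,"dz":0.14,"rx":0,"ry":0,"rz":-38},{"gripper":0.3,"dx":-0.11,"dy":-0.01,"dz":0.14,"rx":0,"ry":0,"rz":-46}]' && python3 -m jog '[{"gripper":0.3,"dx":0,"dy":0,"dz":0,"rx":0,"ry":0,"rz":-8},{"gripper":0.3,"dx":0,"dy":0,"dz":0,"rx":0,"ry":0,"rz":-16},{"gripper":0.3,"dx":0,"dy":0,"dz":0,"rx":0,"ry":0,"rz":-24},{"gripper":0.3,"dx":0,"dy":0,"dz":0,"rx":0,"ry":0,"rz":-27},{"gripper":0.3,"dx":0,"dy":0,"dz":0,"rx":0,"ry":0,"rz":-27}]'
cat > look2.py <<'E'
from h import *
import sys
V,U=np.mgrid[0:400,0:640]
print(get_obs()["q"].round(3),get_obs()["t"])
for n in ["wrist","scene","side"]:
    c=read_camera(n);np.savez(sys.argv[1]+n+".npz",**c);cv2.imwrite(f"pics/{sys.argv[1]}{n}.png",c["pixels"])
    W=world(c,U,V)
    k=(abs(W[...,0]-.66)<.06)&(abs(W[...,1]-.04)<.05)&(W[...,2]>.168)&(W[...,2]<.195)
    P=W[k]
    if len(P)>5: print(n,"knob",cv2.minAreaRect(P[:,:2].astype(np.float32)*1000))
    for d in cut_out(n,"vial")[:3]:
        v,u=np.nonzero(d["mask"]&(c["range_z"]>0));P=W[v,u]
        print(n,"vial",round(d["conf"],2),np.round(d["box"]),len(P),np.median(P,0).round(4), P.min(0).round(3),P.max(0).round(3))
E
python3 look2.py v1
python3 - <<'E'
import cv2,numpy as np
a=cv2.imread("pics/v1wrist.png");b=cv2.imread("pics/v1side.png")[170:260,230:350]
b=cv2.resize(b,(320,240),interpolation=cv2.INTER_CUBIC)
o=np.zeros((400,800,3),np.uint8);o[:,:480]=a[:,80:560];o[:240,480:]=b
cv2.imwrite("pics/v1.png",o)
E
```

```text
t: 9.65
eef_pos: [0.5515, 0.0264, 0.3201]
tool_rot: [-0.212, -0.674, -0.214, 0.674]
contact_force: [0.5, 0.2, 0.3]
gripper_width: 0.703
t: 10.15
eef_pos: [0.5546, 0.028, 0.32]
tool_rot: [0.053, 0.705, 0.052, -0.705]
contact_force: [-1.1, 0.4, -0.5]
gripper_width: 0.699
[-0.983  0.337  1.054  1.807 -0.316  1.18  -1.253] 10.15
wrist knob ((662.6046142578125, 38.81938171386719), (45.857906341552734, 14.228889465332031), 83.49163055419922)
wrist vial 0.95 [329. 157.  17.  56.] 976 [0.5795 0.0255 0.1173] [0.518 0.    0.001] [0.609 0.039 0.139]
wrist vial 0.79 [338. 235.  64.  64.] 1117 [ 0.4396 -0.015   0.0228] [ 0.389 -0.077 -0.001] [0.483 0.04  0.028]
scene knob ((663.5321044921875, 39.264686584472656), (45.9505729675293, 15.529030799865723), 83.0980453491211)
scene vial 0.83 [317. 216.  12.  30.] 246 [0.5818 0.0272 0.1169] [ 0.526  0.002 -0.004] [0.603 0.04  0.139]
scene vial 0.75 [309. 191.  35.  32.] 369 [ 0.4412 -0.0159  0.0224] [ 0.385 -0.075 -0.003] [0.485 0.037 0.03 ]
scene vial 0.16 [298. 237.  57.  18.] 532 [0.6646 0.0274 0.1516] [ 0.574 -0.075  0.008] [0.681 0.062 0.189]
side knob ((662.5596923828125, 41.73972702026367), (47.83193588256836, 14.642343521118164), 81.9375)
side vial 0.66 [313. 211.  26.  23.] 224 [0.5779 0.0361 0.1134] [0.551 0.01  0.081] [0.607 0.044 0.138]
side vial 0.62 [363. 232.  36.  31.] 389 [ 0.4403 -0.0042  0.0208] [ 0.389 -0.098 -0.004] [0.483 0.044 0.028]
```

View pics/v1.png

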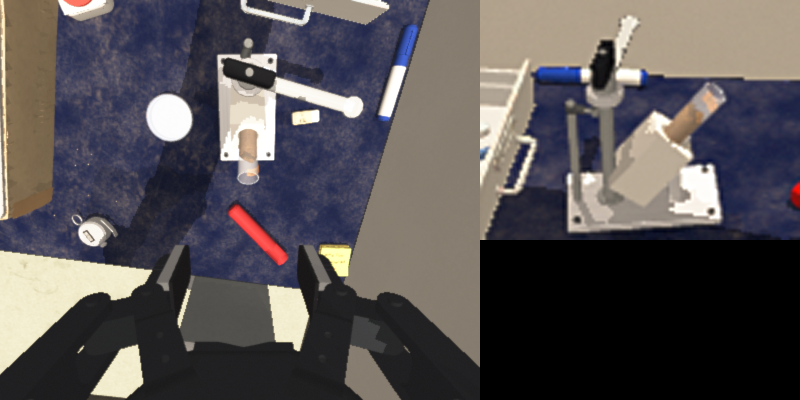

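Sixth view: the keeper stands out at the -y side (arm to (350,105)) and the knob reads 1.30 rad. The vial is free in the block, its mouth at (248,178). Now I'll fit the vial axis.

```bash
python3 - <<'E'
from h import *
from scipy.optimize import least_squares
from scipy.spatial.transform import Rotation as R
V,U=np.mgrid[0:400,0:640]
yaw=np.radians(8.8);Z=R.from_euler("z",yaw).as_matrix();post=np.array([.663,.0393,0])
a=np.array([-.644,0,.765]);n=np.array([.765,0,.644]);y=np.array([0,1,0])
allP=[]
for nm in ["wrist","scene","side"]:
    c=dict(np.load(f"v1{nm}.npz"));W=world(c,U,V);px=c["pixels"].astype(int)
    P=(W-post)@Z+[.052,0,0]
    brown=(px[...,2]-px[...,0]>25)
    k=(abs(P[...,0]+.03)<.07)&(abs(P[...,1])<.025)&(P[...,2]>.085)&(P[...,2]<.145)&(P[...,0]<.01)&brown
    Q=P[k]; q=np.c_[Q@a,Q@n,Q@y]
    print(nm,len(q)); print(np.percentile(q,[2,50,98],axis=0).round(4))
    f=least_squares(lambda p:np.hypot(q[:,1]-p[0],q[:,2]-p[1])-.012,[np.median(q[:,1])-.01,0],loss="soft_l1",f_scale=.002)
    print("axis n,y",f.x.round(4),abs(f.fun).mean().round(4)); allP.append(q)
    k=(abs(P[...,0]+.03)<.07)&(abs(P[...,1])<.025)&(P[...,2]>.09)&(P[...,2]<.145)&(P[...,0]<.01)
    q=P[k]; print(" all a-range",np.percentile(q@a,[1,50,99]).round(4))
q=np.vstack(allP)
f=least_squares(lambda p:np.hypot(q[:,1]-p[0],q[:,2]-p[1])-.012,[.04,0],loss="soft_l1",f_scale=.002);print(f.x)
pn,py=f.x
# mouth from highest edge z=.139: mouth z=.1313
s=(.1313-pn*n[2])/a[2]; m=a*s+n*pn+y*py; print("mouth stand",m.round(4),"s",s.round(4))
g=m-.032*a
o=get_obs();M=R.from_quat(o["tool_rot"],scalar_first=True).as_matrix()
t=lambda p:(p-[.052,0,0])@Z.T+post
print("grasp",t(g).round(4),"mouth",t(m).round(4),"pre(+.1a)",t(g+.1*a).round(4))
X=-(Z@a);Yt=-(Z@y);T=np.c_[X,Yt,np.cross(X,Yt)]
print("rotvec",np.degrees(R.from_matrix(T@M.T).as_rotvec()).round(2),"eef",o["eef_pos"].round(4),"shift pre",(t(g+.1*a)-o["eef_pos"]).round(4),"a world",(Z@a).round(4))
E
```

```text
wrist 781
[[ 0.0636  0.0323 -0.0122]
 [ 0.0917  0.0539  0.0002]
 [ 0.1337  0.0659  0.0197]]
axis n,y [0.0435 0.0005] 0.0028
 all a-range [0.0636 0.0998 0.1353]
scene 170
[[ 0.0725  0.046  -0.0107]
 [ 0.0974  0.0529 -0.0004]
 [ 0.1306  0.0574  0.0136]]
axis n,y [0.0429 0.0008] 0.0015
 all a-range [0.0752 0.1092 0.1355]
side 210
[[ 0.0637  0.0373 -0.0117]
 [ 0.0897  0.0514  0.0104]
 [ 0.1316  0.0667  0.0241]]
axis n,y [0.0453 0.001 ] 0.0041
 all a-range [0.0641 0.1025 0.1349]
[0.04356227 0.00079984]
mouth stand [-0.0536  0.0008  0.1313] s 0.135
grasp [0.5789 0.0271 0.1068] mouth [0.5585 0.0239 0.1313] pre(+.1a) [0.5153 0.0172 0.1833]
rotvec [  6.06 -39.62   0.16] eef [0.5544 0.0285 0.3195] shift pre [-0.0392 -0.0112 -0.1361] a world [-0.6364 -0.0985  0.765 ]
```

```bash
python3 -m jog '[{"gripper":0.3,"dx":-0.01,"dy":-0.003,"dz":0,"rx":1.2,"ry":-7.9,"rz":0},{"gripper":0.3,"dx":-0.02,"dy":-0.006,"dz":0,"rx":2.4,"ry":-15.8,"rz":0},{"gripper":0.3,"dx":-0.03,"dy":-0.009,"dz":-0.01,"rx":3.6,"ry":-23.8,"rz":0},{"gripper":0.3,"dx":-0.039,"dy":-0.011,"dz":-0.03,"rx":4.8,"ry":-31.7,"rz":0.1},{"gripper":0.3,"dx":-0.039,"dy":-0.011,"dz":-0.06,"rx":6.1,"ry":-39.6,"rz":0.2},{"gripper":0.3,"dx":-0.039,"dy":-0.011,"dz":-0.09,"rx":6.1,"ry":-39.6,"rz":0.2},{"gripper":0.3,"dx":-0.039,"dy":-0.011,"dz":-0.12,"rx":6.1,"ry":-39.6,"rz":0.2},{"gripper":0.3,"dx":-0.039,"dy":-0.011,"dz":-0.136,"rx":6.1,"ry":-39.6,"rz":0.2},{"gripper":0.3,"dx":-0.039,"dy":-0.011,"dz":-0.136,"rx":6.1,"ry":-39.6,"rz":0.2}]'
cat > err.py <<'E'
from h import *
from scipy.spatial.transform import Rotation as R
o=get_obs();M=R.from_quat(o["tool_rot"],scalar_first=True).as_matrix()
Z=R.from_euler("z",8.8,degrees=True).as_matrix();a=Z@[-.644,0,.765];g=np.array([.5789,.0271,.1068])
X=-a;Yt=-Z[:,1];T=np.c_[X,Yt,np.cross(X,Yt)]
d=g-o["eef_pos"];print(o["q"].round(3),"to grasp",d.round(4),"along",(d@X).round(4),"perp",(d-d@X*X).round(4),"rot",np.degrees(R.from_matrix(T@M.T).as_rotvec()).round(2))
E
python3 err.py; python3 look2.py v2|grep -v side
python3 -c "
import cv2
cv2.imwrite('pics/v2.png',cv2.imread('pics/v2wrist.png'))"
```

```text
t: 11.35
eef_pos: [0.5299, 0.0137, 0.2256]
tool_rot: [0.032, 0.898, 0.072, -0.432]
contact_force: [12.2, -90.3, -18.1]
gripper_width: 0.699
[-1.62  -0.211  1.456  2.436  1.308  0.172 -2.753] to grasp [ 0.049   0.0134 -0.1188] along 0.1234 perp [-0.0295  0.0012 -0.0244] rot [-0.01 -1.47 -0.27]
[-1.62  -0.211  1.456  2.436  1.308  0.172 -2.753] 11.35
wrist knob ((661.9921875, 38.70623016357422), (45.50072479248047, 15.043543815612793), 82.8348617553711)
wrist vial 0.82 [319. 234.  29.  57.] 1344 [0.5726 0.0252 0.1136] [0.549 0.01  0.007] [0.612 0.05  0.139]
wrist vial 0.67 [309. 338.  27.  16.] 197 [0.4753 0.0254 0.0209] [0.471 0.012 0.011] [0.483 0.038 0.026]
wrist vial 0.32 [368. 138. 151.  74.] 4052 [0.6551 0.0236 0.15  ] [ 0.639 -0.104 -0.001] [0.775 0.096 0.186]
scene knob ((663.7703247070312, 39.386695861816406), (46.155521392822266, 14.734073638916016), 83.1943130493164)
scene vial 0.84 [310. 192.  35.  30.] 321 [ 0.4416 -0.0155  0.0224] [ 0.401 -0.065 -0.004] [0.551 0.037 0.225]
scene vial 0.51 [316. 216.  11.  27.] 251 [0.5825 0.0275 0.1171] [0.55  0.012 0.087] [0.606 0.04  0.142]
```

View pics/v2.png

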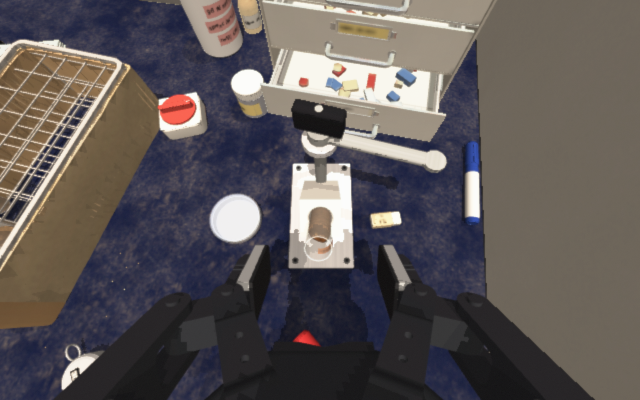

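```bash
python3 -c "
from station import *
o=get_obs();print(o)"
```

```text
{'t': 11.65, 'q': array([-1.61582868, -0.20905422,  1.45528795,  2.43487318,  1.29743886,
        0.17014372, -2.74407797]), 'joint_vel': array([ 0.01172167,  0.00483988, -0.00016085, -0.00127828,  0.01149613,
       -0.00420713, -0.00994655]), 'joint_torque': array([-7.44786747e-01,  9.37856913e+00, -4.35821861e+00, -2.31193185e+01,
        4.08700425e-01, -1.05214052e+00,  1.53919682e-02]), 'eef_pos': array([0.53011582, 0.01202437, 0.22593388]), 'tool_rot': array([ 0.03106727,  0.89838235,  0.07025081, -0.43244515]), 'contact_force': array([-0.19338873,  0.81934579,  0.90412761]), 'torque': array([-0.13754814,  0.62334233,  0.03490621]), 'gripper_width': 0.6991081554684511}
```

The 90 N was a brief inertial spike and the reading is quiet now. But joints 3, 4, 6 and 7 are near their limits, so a full 40° outward tilt this close in is a bad posture. I'll grasp with about 20° of tilt instead, which leaves the tool 20° inward when the vial is upright. First I'll back out gently.

```bash
python3 -m jog '[{"gripper":0.3,"dx":0.003,"dy":0.002,"dz":0.01,"rx":-0.3,"ry":2,"rz":0},{"gripper":0.3,"dx":0.006,"dy":0.004,"dz":0.02,"rx":-0.6,"ry":4,"rz":0},{"gripper":0.3,"dx":0.009,"dy":0.006,"dz":0.03,"rx":-0.9,"ry":6,"rz":0},{"gripper":0.3,"dx":0.012,"dy":0.008,"dz":0.04,"rx":-1.2,"ry":8,"rz":0},{"gripper":0.3,"dx":0.015,"dy":0.01,"dz":0.05,"rx":-1.6,"ry":10.5,"rz":0},{"gripper":0.3,"dx":0.018,"dy":0.01,"dz":0.06,"rx":-2,"ry":13,"rz":0},{"gripper":0.3,"dx":0.021,"dy":0.01,"dz":0.07,"rx":-2.4,"ry":15.5,"rz":0},{"gripper":0.3,"dx":0.024,"dy":0.01,"dz":0.07,"rx":-2.7,"ry":18,"rz":0},{"gripper":0.3,"dx":0.027,"dy":0.01,"dz":0.07,"rx":-3,"ry":20,"rz":0},{"gripper":0.3,"dx":0.03,"dy":0.01,"dz":0.07,"rx":-3,"ry":20,"rz":0}]'; python3 err.py
```

```text
t: 12.65
eef_pos: [0.5536, 0.0226, 0.301]
tool_rot: [0.041, 0.81, 0.064, -0.581]
contact_force: [-0.5, 0.3, -0.7]
gripper_width: 0.698
[-1.78  -0.337  1.455  2.064  0.503  0.837 -1.984] to grasp [ 0.0253  0.0045 -0.1942] along 0.165 perp [-0.0798 -0.0118 -0.0679] rot [ 2.820e+00 -2.121e+01 -2.000e-02]
```

```bash
python3 -m jog '[{"gripper":0.3,"dx":0.005,"dy":0,"dz":0.005,"rx":-0.6,"ry":4,"rz":0},{"gripper":0.3,"dx":0.015,"dy":0,"dz":0.01,"rx":-1.2,"ry":8,"rz":0},{"gripper":0.3,"dx":0.025,"dy":0,"dz":0.015,"rx":-1.8,"ry":12,"rz":0},{"gripper":0.3,"dx":0.035,"dy":0,"dz":0.02,"rx":-2.4,"ry":15,"rz":0},{"gripper":0.3,"dx":0.045,"dy":0,"dz":0.03,"rx":-3,"ry":18,"rz":0},{"gripper":0.3,"dx":0.05,"dy":0,"dz":0.03,"rx":-3,"ry":18,"rz":0}]' && python3 -m jog '[{"gripper":0.3,"dx":0,"dy":0,"dz":0,"rx":0,"ry":0,"rz":5},{"gripper":0.3,"dx":0,"dy":0,"dz":0,"rx":0,"ry":0,"rz":13},{"gripper":0.3,"dx":0,"dy":0,"dz":0,"rx":0,"ry":0,"rz":21},{"gripper":0.3,"dx":0,"dy":0,"dz":0,"rx":0,"ry":0,"rz":29},{"gripper":0.3,"dx":0,"dy":0,"dz":0,"rx":0,"ry":0,"rz":37},{"gripper":0.3,"dx":0,"dy":0,"dz":0,"rx":0,"ry":0,"rz":45},{"gripper":0.3,"dx":0,"dy":0,"dz":0,"rx":0,"ry":0,"rz":53},{"gripper":0.3,"dx":0,"dy":0,"dz":0,"rx":0,"ry":0,"rz":61},{"gripper":0.3,"dx":0,"dy":0,"dz":0,"rx":0,"ry":0,"rz":69},{"gripper":0.3,"dx":0,"dy":0,"dz":0,"rx":0,"ry":0,"rz":77}]'; python3 err.py
```

```text
t: 13.25
eef_pos: [0.5094, 0.0192, 0.3643]
tool_rot: [0.052, 0.722, 0.054, -0.688]
contact_force: [-0.3, -0.1, -0.2]
gripper_width: 0.696
t: 14.25
eef_pos: [0.5, 0.0192, 0.3664]
tool_rot: [0.473, 0.532, 0.491, -0.502]
contact_force: [0.1, 0.3, -0.1]
gripper_width: 0.702
[-1.811 -0.337  1.455  1.87   0.306  1.294 -0.509] to grasp [ 0.0789  0.0079 -0.2596] along 0.2496 perp [-0.08   -0.0167 -0.0687] rot [ 29.94 -26.74 -74.08]
```

```bash
cat > fk.py <<'E'
import numpy as np
from scipy.spatial.transform import Rotation as R
from scipy.optimize import least_squares
D=[([-1.44512662,.47696351,.02237173,1.55541138,-.011462,1.10931067,-.08307706],[.15635,.65665,.25033],[.7022866,.08245906,.70228102,-.08243422]),
([-.438,.284,.358,1.656,-.105,1.221,1.665],[.5964,.0291,.3402],[.705,-.052,.705,.053]),
([-.793,.638,.997,1.616,-.566,1.204,-1.094],[.6627,.0413,.259],[-.054,-.704,-.054,.706]),
([-.983,.337,1.054,1.807,-.316,1.18,-1.253],[.5546,.028,.32],[.053,.705,.052,-.705]),
([-1.6158,-.20905,1.45529,2.43487,1.29744,.17014,-2.74408],[.5301,.0120,.2259],[.0311,.8984,.07025,-.43245]),
([-1.78,-.337,1.455,2.064,.503,.837,-1.984],[.5536,.0226,.301],[.041,.81,.064,-.581]),
([-1.811,-.337,1.455,1.87,.306,1.294,-.509],[.5,.0192,.3664],[.473,.532,.491,-.502])]
# chain: Rz(s1 q1+b) Tz h | Ry q2 | T(o1,0,0) Rz(s3 q3) Tz L1.. | Ry q4 | ... 
def fk(q,p,s):
    h,b,x1,L1,x2,L2,x3,L3,b7,x0,y0=p
    A=R.from_euler("z",s[0]*q[0]+b);t=np.array([x0,y0,h])
    A=A*R.from_euler("y",q[1])*R.from_euler("z",s[1]*q[2]);t=t+A.apply([x1,0,L1])
    A=A*R.from_euler("y",q[3])*R.from_euler("z",s[2]*q[4]);t=t+A.apply([x2,0,L2])
    A=A*R.from_euler("y",q[5])*R.from_euler("z",s[3]*q[6]+b7);t=t+A.apply([0,0,L3])+A.apply([0,0,0])
    B=A*R.from_euler("y",-np.pi/2)  # tool x = flange z
    return t,B
def res(p,s):
    r=[]
    for q,x,o in D:
        t,B=fk(q,p,s); r+=list((t-x)*5)+list((B.inv()*R.from_quat(o,scalar_first=True)).as_rotvec())
    return np.array(r)
def fit():
    import itertools;best=None
    for s in itertools.product([-1,1],repeat=4):
        for b7 in (0,np.pi/2,np.pi,-np.pi/2):
            f=least_squares(res,[.3,0,0,.4,0,.4,0,.3,b7,0,0],args=(s,),max_nfev=60)
            if best is None or f.cost<best[0]: best=(f.cost,s,f.x)
    return best
if __name__=="__main__":
    c,s,p=fit();print(c,s,p.round(4));np.save("fk.npy",np.r_[s,p]);print(abs(res(p,s)).reshape(-1,6).max(1).round(3))
E
timeout 200 python3 fk.py
```

```text
0.013713921411830376 (-1, -1, -1, -1) [ 3.58400e-01 -6.48000e-02 -3.01000e-02  5.22400e-01  7.20000e-03
  5.14400e-01  4.99687e+01  3.44100e-01  1.50890e+00  1.89000e-02
 -4.30000e-03]
[0.032 0.082 0.047 0.049 0.04  0.023 0.066]
```

```bash
cat > fk2.py <<'E'
from fk import *
def fk(q,p):
    x0,y0,h,x1,y1,L1,x2,y2,L2,x3,y3,L3,b,b7=p
    A=R.from_euler("z",-q[0]+b);t=np.zeros(3)+A.apply([x0,y0,h])
    A=A*R.from_euler("y",q[1])*R.from_euler("z",-q[2]);t=t+A.apply([x1,y1,L1])
    A=A*R.from_euler("y",q[3])*R.from_euler("z",-q[4]);t=t+A.apply([x2,y2,L2])
    A=A*R.from_euler("y",q[5]);t=t+A.apply([x3,y3,L3])
    return t,A*R.from_euler("z",-q[6]+b7)*R.from_euler("y",-np.pi/2)
def res(p):
    r=[]
    for q,x,o in D:
        t,B=fk(q,p); r+=list((t-x)*5)+list((B.inv()*R.from_quat(o,scalar_first=True)).as_rotvec())
    return np.r_[r,.01*(p-P0)]
P0=np.array([0,0,.36,0,0,.52,0,0,.51,0,0,.34,0,1.57])
f=least_squares(res,P0);p=f.x
if __name__=="__main__": print(f.cost,p.round(4));print(abs(f.fun[:-14]).reshape(-1,6).round(3))
E
python3 fk2.py
```

```text
4.160399729157019e-05 [ 4.0000e-04 -3.1400e-02  2.8310e-01 -5.0000e-04 -3.0200e-02  5.4260e-01
  1.0000e-04 -1.2000e-03  4.7340e-01  1.4000e-03 -1.2000e-03  3.0450e-01
  1.4000e-03  1.5725e+00]
[[0.004 0.001 0.    0.    0.    0.   ]
 [0.001 0.005 0.001 0.002 0.001 0.001]
 [0.001 0.001 0.003 0.001 0.002 0.   ]
 [0.001 0.001 0.002 0.    0.001 0.001]
 [0.    0.    0.    0.001 0.    0.001]
 [0.    0.    0.001 0.    0.    0.001]
 [0.001 0.    0.    0.    0.001 0.001]]
```

```bash
cat > sim.py <<'E'
from fk2 import *
lo=np.array([-2.96,-.34,-1.41,.24,-1.37,.17,-2.96]);hi=np.array([2.96,2.1,1.46,2.44,4.51,1.92,2.96])
def err(q,t,B):
    x,A=fk(q,p);return np.r_[t-x,(B*A.inv()).as_rotvec()]
def jac(q):
    t,B=fk(q,p);return np.array([-(err(q+1e-5*np.eye(7)[i],t,B))/1e-5 for i in range(7)]).T
def track(q,t,B,n=40):
    q=np.array(q,float);x,A=fk(q,p);rv=(B*A.inv()).as_rotvec()
    for k in range(1,n+1):
        tt=x+(t-x)*k/n;BB=R.from_rotvec(rv*k/n)*A
        for _ in range(3):
            J=jac(q);e=err(q,tt,BB)
            q=np.clip(q+J.T@np.linalg.solve(J@J.T+1e-4*np.eye(6),e),lo+.004,hi-.004)
    return q,err(q,t,B)
def ik(t,B,seeds=40,m=.08,rng=np.random.default_rng(0)):
    out=[]
    for _ in range(seeds):
        f=least_squares(lambda q:np.r_[err(q,t,B)*[10,10,10,3,3,3]],rng.uniform(lo+m,hi-m),bounds=(lo+m,hi-m),max_nfev=80)
        if f.cost<1e-5: out.append(f.x)
    return out
Z=R.from_euler("z",8.8,degrees=True)
def down(yaw_y,tilt=0):  # tilt outward deg about stand y ; yaw_y sign +1: tool y=+stand y
    X=np.array([np.sin(np.radians(tilt)),0,-np.cos(np.radians(tilt))]);Y=np.array([0,yaw_y,0.])
    return Z*R.from_matrix(np.c_[X,Y,np.cross(X,Y)])
E
cat > t1.py <<'E'
from sim import *
# validate
q,e=track(D[0][0],np.array(D[1][1]),R.from_quat(D[1][2],scalar_first=True));print("A->B",q.round(2),"real",D[1][0])
q,e=track(D[1][0],np.array([.663,.042,.34]),Z*R.from_euler("z",-1)*Z.inv()*R.from_quat(D[1][2],scalar_first=True));
q,e=track(q,np.array([.663,.042,.30]),R.from_euler("z",-1)*fk(q,p)[1]);q,e=track(q,np.array(D[2][1]),R.from_quat(D[2][2],scalar_first=True));print("B->C",q.round(2),"real",D[2][0])
g=np.array([.5789,.0271,.1068]);a=Z.apply([-.644,0,.765])
for s in (1,-1):
    for tilt in (0,10,20,30,40):
        r=ik(g,down(s,tilt),25);r2=ik(np.array([.55,.02,.30]),down(s,tilt-40),25)
        f=lambda r:"none" if not r else str(min(r,key=lambda q:abs(q[2])+abs(q[4])).round(2))
        print(s,tilt,len(r),f(r),"| up",len(r2),f(r2))
E
python3 t1.py
```

```text
A->B [-0.46  0.29  0.39  1.66 -0.11  1.22  1.67] real [-0.438, 0.284, 0.358, 1.656, -0.105, 1.221, 1.665]
B->C [-0.81  0.65  1.03  1.62 -0.59  1.22 -1.07] real [-0.793, 0.638, 0.997, 1.616, -0.566, 1.204, -1.094]
1 0 8 [-0.27  0.5   0.15  1.91 -0.11  0.74  1.67] | up 10 [-0.23  0.61  0.12  1.39 -0.04  1.84  1.62]
1 10 7 [ 0.09  0.45 -0.31  2.01  0.27  0.53  1.33] | up 13 [-0.16  0.52  0.01  1.47 -0.    1.68  1.58]
1 20 8 [-0.12  0.39 -0.04  2.15  0.08  0.25  1.5 ] | up 14 [-0.15  0.42 -0.    1.57  0.    1.5   1.57]
1 30 8 [ 0.39  0.45 -0.64  2.24  1.62  0.25  0.05] | up 11 [-0.12  0.32 -0.04  1.68  0.01  1.31  1.56]
1 40 8 [ 0.17  0.43 -0.37  2.36  2.77  0.34 -1.13] | up 16 [-0.09  0.23 -0.07  1.79  0.02  1.12  1.56]
-1 0 11 [-0.28  0.5   0.16  1.91 -0.11  0.74 -1.47] | up 9 [-0.22  0.61  0.11  1.39 -0.04  1.84 -1.52]
-1 10 2 [-0.94  0.74  1.11  2.08 -1.06  0.79 -0.61] | up 13 [-0.06  0.52 -0.13  1.47  0.04  1.68 -1.62]
-1 20 8 [-0.12  0.39 -0.04  2.15  0.07  0.25 -1.64] | up 13 [-0.16  0.42  0.01  1.57 -0.    1.5  -1.57]
-1 30 3 [-0.63  0.44  0.59  2.3   4.43  0.25  0.23] | up 13 [-0.16  0.32  0.    1.68 -0.    1.31 -1.57]
-1 40 9 [ 0.18  0.43 -0.38  2.36  2.75  0.35  2.04] | up 7 [-0.18  0.23  0.03  1.8  -0.01  1.12 -1.56]
```

```bash
cat > t2.py <<'E'
from sim import *
rng=np.random.default_rng(1)
q0=np.array(D[6][0])
x,A=fk(D[5][0],p);q,e=track(D[5][0],x+[.05,0,.03],R.from_rotvec(np.radians([-3,18,0]))*A);print("stuck check",q.round(2),fk(q,p)[0].round(3),e.round(2))
base=down(1)
def tool(yaw,tilt=0): # yaw rel to stand y
    return R.from_euler("z",yaw,degrees=True)*down(1,tilt)
print("cur yaw", np.degrees((fk(q0,p)[1]*base.inv()).as_rotvec()).round(1))
res=[]
for i in range(120):
    az=rng.uniform(-.5,1.2);r=rng.uniform(.45,.85);z=rng.uniform(.36,.55);yaw=rng.uniform(-120,30);tl=rng.uniform(-25,15)
    s=rng.choice([0,-180])
    t=np.array([r*np.cos(az),r*np.sin(az),z])
    q,e=track(q0,t,tool(yaw,0)*R.from_euler("y",0),25)
    if np.abs(e[:3]).max()>.02: continue
    # to final via yaw halfway
    q2,_=track(q,np.array([.6,.02,.36]),tool((yaw+s)/2),15)
    q3,e3=track(q2,np.array([.6,.02,.33]),tool(s),20)
    res.append((abs(q3[2])+10*np.abs(e3).max(),t.round(2),round(yaw),s,q.round(2),q3.round(2),np.abs(e3).max().round(3)))
res.sort(key=lambda r:r[0])
for r in res[:7]: print(r)
E
timeout 400 python3 t2.py
```

```text
stuck check [-2.22 -0.34  1.46  1.77  0.57  1.33 -2.03] [0.538 0.171 0.418] [ 0.07 -0.15 -0.09  0.12  0.2  -0.26]
cur yaw [   2.7    1.9 -102.8]
(np.float64(0.6610646502801304), array([ 0.81, -0.19,  0.39]), -43, np.int64(-180), array([ 0.05,  0.72,  0.25,  0.87, -0.16,  1.57,  1.2 ]), array([-0.64,  0.33,  0.66,  1.68, -0.21,  1.21, -1.35]), np.float64(0.0))
(np.float64(0.7082833963408481), array([0.32, 0.53, 0.47]), -116, np.int64(0), array([-1.86,  0.41,  1.09,  1.41, -0.36,  1.54, -1.09]), array([-0.68,  0.34,  0.71,  1.68, -0.23,  1.21,  1.81]), np.float64(0.0))
(np.float64(0.7142138357852336), array([0.4 , 0.32, 0.43]), -117, np.int64(0), array([-1.9 ,  0.11,  1.25,  1.72, -0.11,  1.38, -0.95]), array([-0.68,  0.34,  0.71,  1.68, -0.24,  1.21,  1.81]), np.float64(0.0))
(np.float64(0.7519303051345716), array([0.82, 0.15, 0.48]), -32, np.int64(0), array([-0.49,  0.81,  0.78,  0.65, -0.55,  1.81,  1.12]), array([-0.71,  0.35,  0.75,  1.68, -0.25,  1.21,  1.83]), np.float64(0.0))
(np.float64(0.8030492831349331), array([0.37, 0.46, 0.49]), -87, np.int64(0), array([-1.87,  0.36,  1.22,  1.46, -0.33,  1.56, -0.46]), array([-0.74,  0.36,  0.8 ,  1.68, -0.27,  1.22,  1.85]), np.float64(0.0))
(np.float64(0.8246652305295692), array([ 0.77, -0.32,  0.48]), 22, np.int64(0), array([ 0.11,  0.81,  0.69,  0.61, -0.5 ,  1.82,  2.61]), array([-0.76,  0.37,  0.82,  1.68, -0.28,  1.22,  1.86]), np.float64(0.0))
(np.float64(0.8494837916902592), array([ 0.84, -0.01,  0.41]), -13, np.int64(0), array([-0.36,  0.81,  0.79,  0.82, -0.55,  1.66,  1.7 ]), array([-0.77,  0.37,  0.85,  1.68, -0.29,  1.22,  1.87]), np.float64(0.0))
```

```bash
cat > t3.py <<'E'
from sim import *
q0=np.array(D[6][0])
def tool(yaw,tilt=0): return R.from_euler("z",yaw,degrees=True)*down(1,tilt)
g=np.array([.5789,.0271,.1068]);a=Z.apply([-.644,0,.765])
routes={"L":[((.36,.42,.45),-110,0),((.5,.2,.42),-60,0),((.6,.02,.36),0,0)],
"X":[((.82,.05,.46),-35,0),((.65,.03,.38),-15,0),((.6,.02,.34),0,0)],
"LX":[((.36,.42,.45),-110,0),((.7,.25,.42),-60,0),((.6,.02,.36),0,0)]}
for n,w in routes.items():
  for T in (5,12,20):
    q=q0
    W=w+[((.57,.02,.33),0,T),(g+.06*a,0,T),(g,0,T),(g+.10*a,0,T),(g+.10*a+[0,0,.12],0,T),(g+.10*a+[0.03,0,.12],0,T-38)]
    print(n,T)
    for t,y,tl in W:
        q,e=track(q,np.array(t),tool(y,tl),25);
        if T==12 or t is W[-1][0] or np.abs(e).max()>.01: print("  ",np.round(t,3),q.round(2),np.abs(e).max().round(3))
E
python3 t3.py
```

```text
L 5
   [0.545 0.017 0.303] [-0.63  0.65  0.79  1.49 -0.27  1.74  1.93] 0.0
L 12
   [0.36 0.42 0.45] [-1.9   0.25  1.16  1.61 -0.23  1.44 -0.91] 0.0
   [0.5  0.2  0.42] [-1.4   0.19  1.07  1.69 -0.17  1.37  0.38] 0.0
   [0.6  0.02 0.36] [-0.77  0.34  0.85  1.64 -0.27  1.28  1.85] 0.0
   [0.57 0.02 0.33] [-0.9   0.15  0.87  1.9  -0.17  0.94  1.76] 0.0
   [0.541 0.021 0.153] [-0.72  0.36  0.69  2.14 -0.46  0.55  2.02] 0.0
   [0.579 0.027 0.107] [-0.61  0.48  0.58  2.08 -0.58  0.5   2.1 ] 0.0
   [0.515 0.017 0.183] [-0.82  0.26  0.78  2.18 -0.35  0.6   1.93] 0.0
   [0.515 0.017 0.303] [-0.99  0.03  0.88  2.04 -0.04  0.87  1.63] 0.0
   [0.545 0.017 0.303] [-0.68  0.58  0.81  1.56 -0.28  1.62  1.91] 0.0
L 20
   [0.545 0.017 0.303] [-0.73  0.49  0.84  1.64 -0.28  1.48  1.9 ] 0.0
X 5
   [0.82 0.05 0.46] [-0.89 -0.34  0.37  2.44 -0.2   0.17  2.01] 1.118
   [0.545 0.017 0.303] [-0.42  0.56  0.41  1.48 -0.13  1.72  1.75] 0.0
X 12
   [0.82 0.05 0.46] [-0.89 -0.34  0.37  2.44 -0.2   0.17  2.01] 1.118
   [0.65 0.03 0.38] [-0.48  0.37  0.47  1.47 -0.17  1.34  1.47] 0.0
   [0.6  0.02 0.34] [-0.46  0
[... 693 characters left out ...]
[0.36 0.42 0.45] [-1.9   0.25  1.16  1.61 -0.23  1.44 -0.91] 0.0
   [0.7  0.25 0.42] [-0.86  0.61  0.81  1.15 -0.43  1.54  0.55] 0.0
   [0.6  0.02 0.36] [-0.64  0.31  0.65  1.63 -0.19  1.27  1.77] 0.0
   [0.57 0.02 0.33] [-0.72  0.13  0.64  1.89 -0.12  0.94  1.7 ] 0.0
   [0.541 0.021 0.153] [-0.6   0.33  0.53  2.14 -0.34  0.53  1.9 ] 0.0
   [0.579 0.027 0.107] [-0.51  0.46  0.44  2.08 -0.44  0.47  1.98] 0.0
   [0.515 0.017 0.183] [-0.67  0.23  0.59  2.17 -0.25  0.58  1.82] 0.0
   [0.515 0.017 0.303] [-0.77  0.04  0.64  2.04 -0.03  0.87  1.62] 0.0
   [0.545 0.017 0.303] [-0.57  0.53  0.63  1.55 -0.21  1.61  1.83] 0.0
LX 20
   [0.545 0.017 0.303] [-0.62  0.44  0.65  1.64 -0.21  1.46  1.81] 0.0
```

My fitted arm model reproduces the observed joint motion. It shows that a detour to the left, followed by a return in the un-flipped wrist pose, frees the joints; from there a 12° tilt grasp and the upright finish are both comfortable.

```bash
python3 -m jog '[{"gripper":0.3,"dx":-0.005,"dy":0.02,"dz":0.01,"rx":0,"ry":0,"rz":0},{"gripper":0.3,"dx":-0.01,"dy":0.05,"dz":0.02,"rx":0,"ry":0,"rz":-1},{"gripper":0.3,"dx":-0.02,"dy":0.08,"dz":0.03,"rx":0,"ry":0,"rz":-2}]'; python3 err.py
```

```text
t: 14.55
eef_pos: [0.4805, 0.0997, 0.3968]
tool_rot: [0.461, 0.543, 0.48, -0.512]
contact_force: [0.6, 0.3, -0.7]
gripper_width: 0.695
[-1.822 -0.242  1.359  1.845  0.206  1.317 -0.627] to grasp [ 0.0984 -0.0726 -0.29  ] along 0.2773 perp [-0.0781 -0.0999 -0.0779] rot [ 29.16 -27.22 -71.72]
```

```bash
python3 -m jog '[{"gripper":0.3,"dx":-0.015,"dy":0.04,"dz":0.01,"rx":0,"ry":0,"rz":-1},{"gripper":0.3,"dx":-0.03,"dy":0.08,"dz":0.02,"rx":0,"ry":0,"rz":-2},{"gripper":0.3,"dx":-0.045,"dy":0.12,"dz":0.03,"rx":0,"ry":0,"rz":-3},{"gripper":0.3,"dx":-0.06,"dy":0.16,"dz":0.04,"rx":0,"ry":0,"rz":-4},{"gripper":0.3,"dx":-0.075,"dy":0.2,"dz":0.05,"rx":0,"ry":0,"rz":-5},{"gripper":0.3,"dx":-0.09,"dy":0.24,"dz":0.05,"rx":0,"ry":0,"rz":-5},{"gripper":0.3,"dx":-0.105,"dy":0.28,"dz":0.05,"rx":0,"ry":0,"rz":-5},{"gripper":0.3,"dx":-0.12,"dy":0.32,"dz":0.05,"rx":0,"ry":0,"rz":-5}]' &&
python3 -m jog '[{"gripper":0.3,"dx":0.014,"dy":-0.022,"dz":0,"rx":0,"ry":0,"rz":4},{"gripper":0.3,"dx":0.03,"dy":-0.045,"dz":0,"rx":0,"ry":0,"rz":10},{"gripper":0.3,"dx":0.045,"dy":-0.07,"dz":-0.01,"rx":0,"ry":0,"rz":16},{"gripper":0.3,"dx":0.06,"dy":-0.095,"dz":-0.01,"rx":0,"ry":0,"rz":22},{"gripper":0.3,"dx":0.075,"dy":-0.12,"dz":-0.02,"rx":0,"ry":0,"rz":28},{"gripper":0.3,"dx":0.09,"dy":-0.145,"dz":-0.02,"rx":0,"ry":0,"rz":34},{"gripper":0.3,"dx":0.105,"dy":-0.17,"dz":-0.03,"rx":0,"ry":0,"rz":40},{"gripper":0.3,"dx":0.12,"dy":-0.195,"dz":-0.03,"rx":0,"ry":0,"rz":46},{"gripper":0.3,"dx":0.14,"dy":-0.22,"dz":-0.03,"rx":0,"ry":0,"rz":50}]' &&
python3 -m jog '[{"gripper":0.3,"dx":0.01,"dy":-0.018,"dz":-0.005,"rx":0,"ry":0,"rz":6},{"gripper":0.3,"dx":0.02,"dy":-0.036,"dz":-0.01,"rx":0,"ry":0,"rz":12},{"gripper":0.3,"dx":0.03,"dy":-0.055,"dz":-0.02,"rx":0,"ry":0,"rz":18},{"gripper":0.3,"dx":0.04,"dy":-0.075,"dz":-0.025,"rx":0,"ry":0,"rz":24},{"gripper":0.3,"dx":0.05,"dy":-0.095,"dz":-0.03,"rx":0,"ry":0,"rz":30},{"gripper":0.3,"dx":0.06,"dy":-0.115,"dz":-0.04,"rx":0,"ry":0,"rz":36},{"gripper":0.3,"dx":0.07,"dy":-0.135,"dz":-0.045,"rx":0,"ry":0,"rz":42},{"gripper":0.3,"dx":0.08,"dy":-0.155,"dz":-0.05,"rx":0,"ry":0,"rz":48},{"gripper":0.3,"dx":0.09,"dy":-0.17,"dz":-0.06,"rx":0,"ry":0,"rz":54},{"gripper":0.3,"dx":0.1,"dy":-0.18,"dz":-0.06,"rx":0,"ry":0,"rz":59}]'
cat > err.py <<'E'
from h import *
from scipy.spatial.transform import Rotation as R
import sys
T0=np.radians(float(sys.argv[1]));k=float(sys.argv[2])
o=get_obs();M=R.from_quat(o["tool_rot"],scalar_first=True).as_matrix()
Z=R.from_euler("z",8.8,degrees=True).as_matrix();a=Z@[-.644,0,.765];g=np.array([.5789,.0271,.1068])+k*a
X=Z@[np.sin(T0),0,-np.cos(T0)];Y=Z[:,1];T=np.c_[X,Y,np.cross(X,Y)]
print(o["t"],o["q"].round(3),"shift",(g-o["eef_pos"]).round(4),"rot",np.degrees(R.from_matrix(T@M.T).as_rotvec()).round(2))
E
python3 err.py 12 .06
```

```text
t: 15.35
eef_pos: [0.3607, 0.4212, 0.4461]
tool_rot: [0.44, 0.562, 0.456, -0.531]
contact_force: [0.4, -0.3, 0.8]
gripper_width: 0.698
t: 16.25
eef_pos: [0.501, 0.1979, 0.416]
tool_rot: [0.624, 0.316, 0.652, -0.295]
contact_force: [0.8, 0.5, 1.3]
gripper_width: 0.699
t: 17.25
eef_pos: [0.6, 0.0169, 0.3548]
tool_rot: [0.687, -0.046, 0.723, 0.05]
contact_force: [0.1, 0.2, 1.0]
gripper_width: 0.702
17.25 [-0.739  0.382  0.837  1.612 -0.287  1.33   1.852] shift [-0.0593  0.0042 -0.2021] rot [  1.67 -14.81   1.  ]
```

```bash
python3 -m jog '[{"gripper":0.3,"dx":-0.015,"dy":0.001,"dz":-0.01,"rx":0.5,"ry":-4,"rz":0.3},{"gripper":0.3,"dx":-0.03,"dy":0.002,"dz":-0.03,"rx":1,"ry":-8,"rz":0.6},{"gripper":0.3,"dx":-0.045,"dy":0.003,"dz":-0.055,"rx":1.4,"ry":-12,"rz":0.8},{"gripper":0.3,"dx":-0.059,"dy":0.004,"dz":-0.08,"rx":1.7,"ry":-14.8,"rz":1},{"gripper":0.3,"dx":-0.059,"dy":0.004,"dz":-0.11,"rx":1.7,"ry":-14.8,"rz":1},{"gripper":0.3,"dx":-0.059,"dy":0.004,"dz":-0.14,"rx":1.7,"ry":-14.8,"rz":1},{"gripper":0.3,"dx":-0.059,"dy":0.004,"dz":-0.165,"rx":1.7,"ry":-14.8,"rz":1},{"gripper":0.3,"dx":-0.059,"dy":0.004,"dz":-0.185,"rx":1.7,"ry":-14.8,"rz":1},{"gripper":0.3,"dx":-0.059,"dy":0.004,"dz":-0.202,"rx":1.7,"ry":-14.8,"rz":1},{"gripper":0.3,"dx":-0.059,"dy":0.004,"dz":-0.202,"rx":1.7,"ry":-14.8,"rz":1}]'; python3 err.py 12 0; python3 look2.py v3 | grep -v knob
python3 -c "
import cv2,numpy as np
a=cv2.imread('pics/v3wrist.png');b=cv2.imread('pics/v3side.png')[160:260,230:350]
o=np.zeros((400,800,3),np.uint8);o[:,:480]=a[:,80:560];o[:267,480:]=cv2.resize(b,(320,267),interpolation=cv2.INTER_CUBIC)
cv2.imwrite('pics/v3.png',o)"
```

```text
t: 18.25
eef_pos: [0.5393, 0.0222, 0.1525]
tool_rot: [0.774, -0.048, 0.628, 0.059]
contact_force: [-0.8, 0.1, -0.2]
gripper_width: 0.699
18.25 [-0.733  0.356  0.7    2.15  -0.468  0.551  2.015] shift [ 0.0396  0.0049 -0.0457] rot [ 0.05 -0.14  0.13]
[-0.733  0.356  0.7    2.15  -0.468  0.551  2.015] 18.25
wrist vial 0.97 [322. 270.  43.  45.] 1346 [0.5769 0.0262 0.111 ] [0.548 0.011 0.051] [0.614 0.047 0.14 ]
wrist vial 0.93 [306.  53. 117. 106.] 4256 [ 0.4439 -0.0039  0.0229] [ 0.416 -0.052 -0.001] [0.486 0.041 0.028]
scene vial 0.69 [316. 214.   7.  28.] 249 [0.5821 0.0277 0.1159] [0.55  0.013 0.087] [0.606 0.04  0.141]
scene vial 0.57 [312. 191.  32.  31.] 254 [0.4538 0.0026 0.0223] [ 0.393 -0.063 -0.001] [0.485 0.04  0.029]
side vial 0.93 [363. 232.  38.  32.] 334 [ 0.4378 -0.0038  0.0213] [ 0.392 -0.062 -0.   ] [0.481 0.044 0.029]
side vial 0.74 [312. 212.  25.  18.] 253 [0.5787 0.0351 0.1102] [ 0.549 -0.155 -0.002] [0.615 0.059 0.15 ]
```

View pics/v3.png

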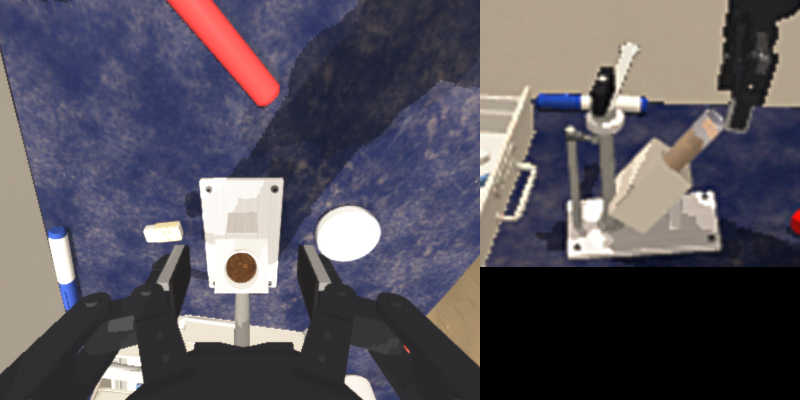

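Seventh view: the vial mouth (wrist 322,270) is centred between the jaws, and the side view shows the fingers just beyond the mouth. I'll advance along the bore axis and close.

```bash
python3 -m jog '[{"gripper":0.3,"dx":0.01,"dy":0.001,"dz":-0.0115,"rx":0,"ry":0,"rz":0},{"gripper":0.3,"dx":0.02,"dy":0.0025,"dz":-0.023,"rx":0,"ry":0,"rz":0},{"gripper":0.3,"dx":0.03,"dy":0.004,"dz":-0.0345,"rx":0,"ry":0,"rz":0},{"gripper":0.3,"dx":0.0395,"dy":0.005,"dz":-0.0455,"rx":0,"ry":0,"rz":0},{"gripper":0.6,"dx":0.0395,"dy":0.005,"dz":-0.0455,"rx":0,"ry":0,"rz":0},{"gripper":1,"dx":0.0395,"dy":0.005,"dz":-0.0455,"rx":0,"ry":0,"rz":0},{"gripper":1,"dx":0.0395,"dy":0.005,"dz":-0.0455,"rx":0,"ry":0,"rz":0},{"gripper":1,"dx":0.0395,"dy":0.005,"dz":-0.0455,"rx":0,"ry":0,"rz":0},{"gripper":1,"dx":0.0395,"dy":0.005,"dz":-0.0455,"rx":0,"ry":0,"rz":0}]' 40; python3 err.py 12 0.1
```

```text
t: 19.45
eef_pos: [0.5809, 0.028, 0.1104]
tool_rot: [0.776, -0.048, 0.626, 0.06]
contact_force: [-0.4, -6.0, 5.2]
gripper_width: 0.267
19.45 [-0.621  0.481  0.59   2.084 -0.586  0.501  2.108] shift [-0.0656 -0.0108  0.0729] rot [-0.04  0.17  0.04]
```

```bash
python3 -m jog '[{"gripper":1,"dx":-0.0064,"dy":-0.001,"dz":0.0077,"rx":0,"ry":0,"rz":0},{"gripper":1,"dx":-0.0127,"dy":-0.002,"dz":0.0153,"rx":0,"ry":0,"rz":0},{"gripper":1,"dx":-0.0191,"dy":-0.003,"dz":0.023,"rx":0,"ry":0,"rz":0},{"gripper":1,"dx":-0.0255,"dy":-0.0039,"dz":0.0306,"rx":0,"ry":0,"rz":0},{"gripper":1,"dx":-0.0318,"dy":-0.0049,"dz":0.0383,"rx":0,"ry":0,"rz":0},{"gripper":1,"dx":-0.0382,"dy":-0.0059,"dz":0.0459,"rx":0,"ry":0,"rz":0},{"gripper":1,"dx":-0.0445,"dy":-0.0069,"dz":0.0536,"rx":0,"ry":0,"rz":0},{"gripper":1,"dx":-0.0509,"dy":-0.0079,"dz":0.0612,"rx":0,"ry":0,"rz":0},{"gripper":1,"dx":-0.0573,"dy":-0.0089,"dz":0.0689,"rx":0,"ry":0,"rz":0},{"gripper":1,"dx":-0.0636,"dy":-0.0099,"dz":0.0765,"rx":0,"ry":0,"rz":0}]'; python3 err.py 12 .1
```

```text
t: 20.45
eef_pos: [0.5161, 0.0201, 0.1867]
tool_rot: [0.775, -0.048, 0.627, 0.061]
contact_force: [-0.3, 1.1, -0.2]
gripper_width: 0.272
20.45 [-0.836  0.255  0.793  2.177 -0.357  0.601  1.925] shift [-0.0008 -0.0029 -0.0034] rot [-0.13  0.03 -0.12]
```

```bash
python3 -m jog '[{"gripper":1,"dx":0,"dy":0,"dz":0.02,"rx":0,"ry":0,"rz":0},{"gripper":1,"dx":0,"dy":0,"dz":0.045,"rx":0,"ry":0,"rz":0},{"gripper":1,"dx":0,"dy":0,"dz":0.07,"rx":0,"ry":0,"rz":0},{"gripper":1,"dx":0,"dy":0,"dz":0.095,"rx":0,"ry":0,"rz":0},{"gripper":1,"dx":0,"dy":0,"dz":0.115,"rx":0,"ry":0,"rz":0},{"gripper":1,"dx":0,"dy":0,"dz":0.12,"rx":0,"ry":0,"rz":0}]' && python3 -m jog '[{"gripper":1,"dx":0.002,"dy":0,"dz":0,"rx":-0.5,"ry":3,"rz":0},{"gripper":1,"dx":0.005,"dy":0,"dz":0,"rx":-1.2,"ry":8,"rz":0},{"gripper":1,"dx":0.01,"dy":0,"dz":0,"rx":-2,"ry":13,"rz":0},{"gripper":1,"dx":0.015,"dy":0,"dz":0,"rx":-2.8,"ry":18,"rz":0},{"gripper":1,"dx":0.02,"dy":0,"dz":0,"rx":-3.6,"ry":23,"rz":0},{"gripper":1,"dx":0.025,"dy":0,"dz":0,"rx":-4.3,"ry":28,"rz":0},{"gripper":1,"dx":0.03,"dy":0,"dz":0,"rx":-5.1,"ry":33,"rz":0},{"gripper":1,"dx":0.03,"dy":0,"dz":0,"rx":-5.8,"ry":37.5,"rz":0},{"gripper":1,"dx":0.03,"dy":0,"dz":0,"rx":-6.1,"ry":39.6,"rz":0},{"gripper":1,"dx":0.03,"dy":0,"dz":0,"rx":-6.1,"ry":39.6,"rz":0}]'; python3 err.py -28 .1
python3 - <<'E'
from h import *
V,U=np.mgrid[0:400,0:640];t=get_obs()["eef_pos"];ims=[]
for n in ["scene","side"]:
    c=read_camera(n);W=world(c,U,V);px=c["pixels"].astype(int)
    k=(np.hypot(W[...,0]-t[0],W[...,1]-t[1])<.06)&(W[...,2]>.19)&(W[...,2]<.275)&(px[...,2]-px[...,0]>20)
    P=W[k];print(n,len(P),P.min(0).round(3) if len(P) else 0)
    if len(P)>10: print(cv2.fitLine(P.astype(np.float32),cv2.DIST_HUBER,0,.01,.01).ravel().round(3))
    x,y=proj(c,t).astype(int);b=c["pixels"][max(y-60,0):y+90,x-75:x+75];ims.append(cv2.resize(b,(400,400),interpolation=cv2.INTER_CUBIC))
cv2.imwrite("pics/fin.png",np.hstack(ims))
E
```

```text
t: 21.05
eef_pos: [0.5177, 0.0199, 0.3084]
tool_rot: [0.776, -0.047, 0.626, 0.061]
contact_force: [0.7, -1.0, -0.3]
gripper_width: 0.266
t: 22.05
eef_pos: [0.547, 0.02, 0.3041]
tool_rot: [0.512, -0.066, 0.855, 0.04]
contact_force: [-0.6, -0.1, -1.2]
gripper_width: 0.274
22.05 [-0.681  0.617  0.838  1.53  -0.297  1.669  1.936] shift [-0.0317 -0.0027 -0.1208] rot [-0.07 -0.19 -0.02]
scene 158 [0.545 0.01  0.212]
[-0.001  0.049  0.999  0.552  0.021  0.247]
side 206 [0.532 0.02  0.206]
[0.015 0.034 0.999 0.542 0.028 0.243]
```

View pics/fin.png

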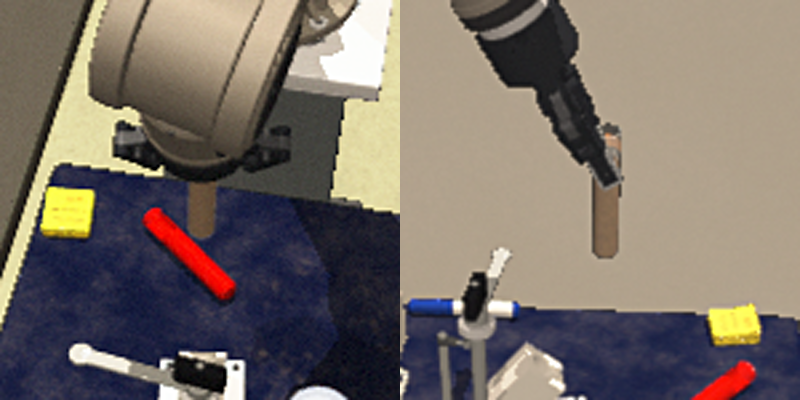

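Eighth view: the vial hangs upright (within about 3°) from the jaws, its foot about 0.21 m up and well clear of the stand. The keeper is still swung out. I'll let it settle and hand in.

```bash
python3 -m jog '[{"gripper":1,"dx":0,"dy":0,"dz":0,"rx":0,"ry":0,"rz":0},{"gripper":1,"dx":0,"dy":0,"dz":0,"rx":0,"ry":0,"rz":0},{"gripper":1,"dx":0,"dy":0,"dz":0,"rx":0,"ry":0,"rz":0},{"gripper":1,"dx":0,"dy":0,"dz":0,"rx":0,"ry":0,"rz":0}]'; python3 -c "
from station import *
print(abs(get_obs()['joint_vel']).max()); print(hand_in())"
```

```text
t: 22.55
eef_pos: [0.5469, 0.0195, 0.3066]
tool_rot: [0.514, -0.065, 0.854, 0.041]
contact_force: [-0.5, -0.5, -0.7]
gripper_width: 0.271
0.004245672687089775
the job is handed in; nothing more can be done
None
```

I turned the black knob counter-clockwise until it clicked over, drew the vial out along its bore, turned it upright and handed in at about 22.6 s of the 48 s. No verdict was reported.

**Last checks:**
- **Keeper:** three cameras put the knob about 73–75° (1.3 rad) from its locked position before the draw. The last picture shows the arm still swung out.
- **Vial:** it is held at about 23 mm opening with 40 N grip. Two cameras put it within about 3° of vertical, foot about 0.21 m up and clear of the stand.
- **Stillness:** the arm was at rest, with the largest joint speed 0.004 rad/s.
- **Other things on the table:** the notes, marker and red cylinder look unmoved in the last pictures. I did not measure any of the bystanders, and the last crops do not show them all.

**What went wrong:**
- **Refused call:** the first move call was refused because its rows lacked some keys; nothing moved.
- **Joint limits and force spike:** a first approach with the full 40° tilt drove several joints to the edge of their ranges. The wrist force read about 90 N for a moment (limit 120 N) but was below 1 N once the arm stood still, so I took it for inertia and not contact.
- **Recovery:** I backed out, freed the joints with a detour to the left, and grasped with a 12° tilt instead.

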